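# Seat the double lid on a herb jar, then lift off only the outer lid

## Task

Move the two nested lids together (the inner lid's knob carries both) from the wooden rest onto the open herb jar and press them down until the stiff rubber seal ring in the jar's rim has gone fully home. Then lift off the outer lid alone, leaving the inner lid seated and undisturbed in the jar, and finish while still holding the outer lid level and still over the jar, its lower edge higher than the top of the inner lid's knob. Leave the other things on the table where they are.

Things in the scene. Friction and masses are not known exactly. Their poses are not given: they have to be found in the camera images.
- inner_knob (a point): Inner lid, pale wood, 105-195 g, 79 mm high: plug 72 mm dia x 16 (foot chamfered to 62), flange 94 dia x 6, boss 24 dia x 27, round knob 20 dia on top. Point: on the axis in the knob, 13 mm below its top, 44 above the flange's top, 66 above the plug's foot; z up. Nested, the knob stands 26 mm above the outer lid's collar; lifting the knob lifts both, the outer lid rests on the flange.
- outer_collar (a point): Outer lid, dark wood, 140-260 g: disc 112 mm dia x 5, skirt 12 mm down from it, round collar 50 dia standing 26 mm above it with a 28 mm hole right through, where the inner lid's boss and knob pass loosely (2 mm play). Point: on the axis in the collar, 13 mm below its top, 13 above the disc, 30 above the skirt's edge; z up. Nested: 26 mm below the inner_knob point, 39 below the knob's top.
- jar_mouth (a point): Centre of the mouth of the open herb jar, level with its rim, z up. Jar: terracotta, fixed to the table, 120 mm dia, 110 high; neck 90 mm outside, 78 inside. With the lids fully home the inner_knob point is 50 mm above this one (56 mm while they rest on the raised seal ring) and the flange lies on the rim.
- seal (a joint): Black rubber seal ring in the jar's rim, 89 mm outside, 79 inside. 0 = stands 6 mm proud of the rim (as at the start); 0.006 m = pressed home, flush. The lids' weight (under 4.5 N) does not move it; about 9 N in all does, and it stays where pushed. The inner lid's flange bears on it: push down on the knob or a lid.
- rest_top (a point): Wooden rest, fixed to the table, where the lids stand at the start: base 116 mm dia x 8, upright ring 92 mm outside, 80 inside. Point: on its axis, level with the ring's top, 30 mm above the table. The inner lid's flange lies on the ring.
- mortar: Bystander: marble bowl, 96 mm across, 60 mm high; origin under its centre.
- weight: Bystander: small brass scale weight, 30 mm across, 36 mm high; origin under its centre.
- tin: Bystander: closed metal tin, 60 mm across, 80 mm high; origin under its centre.
- spoon: Bystander: wooden spoon lying along its x axis, about 200 mm long; origin under its middle.
Things that resemble listed ones, but are neither listed nor needed, are in the scene too. Leave any green or yellow look-alike of the part that bears inner_knob alone.

How it is judged:
On the way, in this order (a step that is already met when the one before it is completed fails the run):
1. the nested lids are lowered together onto the jar, the plug in its mouth (z of outer_collar in the frame of inner_knob below -0.023 m and horizontal distance between outer_collar and inner_knob below 0.008 m and z of inner_knob in the frame of jar_mouth below 0.06 m and horizontal distance between inner_knob and jar_mouth below 0.01 m).
2. both lids are on and pressed fully home, the seal ring flush (z of outer_collar in the frame of inner_knob below -0.023 m and horizontal distance between outer_collar and inner_knob below 0.008 m and z of inner_knob in the frame of jar_mouth below 0.052 m and horizontal distance between inner_knob and jar_mouth below 0.008 m and angle between inner_knob's own z axis and vertical below 0.06 rad and value of joint seal above 0.0048 m), for 0.1 s.
At the end, for the whole second after the job is handed in: Outer lid held still in the fingers over the jar (within 50 mm of its axis, under 14 degrees of tilt), lower edge above the inner knob, touching nothing else; inner lid untouched, within 2 mm of home, tilt under 3.4 degrees; seal in by 4.8 mm or more; bystanders within 30 mm (z of inner_knob in the frame of jar_mouth below 0.052 m and horizontal distance between inner_knob and jar_mouth below 0.008 m and angle between inner_knob's own z axis and vertical below 0.06 rad and value of joint seal above 0.0048 m and z of outer_collar in the frame of inner_knob above 0.043 m and horizontal distance between outer_collar and jar_mouth below 0.05 m and angle between outer_collar's own z axis and vertical below 0.25 rad and contact force between the fingers and outer_lid above 1 N and contact force between each of outer_lid, the arm, the fingers and inner_lid below 0.1 N and contact force between outer_lid and jar below 0.1 N and linear speed of outer_lid below 0.03 m/s and distance of each of mortar, weight, tin, spoon from where it was at the start of the episode below 0.03 m); the arm keeps its last pose, push and grip.
It fails at once if the inner lid is lifted again after it was pressed home (more than 5 mm above its seat) (value of joint seal above 0.0048 m and z of inner_knob in the frame of jar_mouth above 0.055 m).
It fails at once if the mortar is disturbed (moved more than 30 mm) (distance of mortar from where it was at the start of the episode above 0.03 m).
It fails at once if the weight is disturbed (moved more than 30 mm) (distance of weight from where it was at the start of the episode above 0.03 m).
It fails at once if the tin is disturbed (moved more than 30 mm) (distance of tin from where it was at the start of the episode above 0.03 m).
It fails at once if the spoon is disturbed (moved more than 30 mm) (distance of spoon from where it was at the start of the episode above 0.03 m).
It also fails if it takes over 51 s, if anything falls off the work surface, if the arm or the gripper's body presses on something with over 40 N, if the wrist force passes 120 N, or if a joint passes its speed limit or range.

## Robot

A 6-joint arm with a two-finger parallel gripper is mounted at the origin on the work surface. World frame = base frame: x ahead of the robot, y to its left, z up, the work surface at z = 0. Lengths are in m, angles in rad, forces in N, time in s.
With the tool pointing down it reaches from about 0.275 to 0.975 m from the base axis. Payload 8.4 kg.
Tool frame: the origin (TCP) lies on the centre line of the jaws, within the pads' length; the fingertips stand 17 mm ahead of it and the grasp point (between the pads) lies 2 mm behind it; x points along the fingers, y is the direction in which the jaws open and shut, and the axes are right-handed (so a half turn about x gives the same grasp; the last joint's range is limited). The gripper opens to 92 mm and grips with 3 to 60 N. Pads are 20 mm wide; open, the fingers measure 128 mm over their backs; the gripper's body (75 mm by 189 mm) begins 69 mm behind the grasp point.
Start: joints at [-1.309, 0.353, 1.633, -0, 1.155, -0.002], TCP at [0.163, -0.603, 0.232] pointing down, gripper open.
Joint ranges: [-2.63, 2.63], [-0.92, 2.1], [0.06, 2.66], [-1.3, 4.44], [0, 2.69], [-3.02, 3.02]. Speed limits (rad/s): [2.22, 2.22, 2.79, 3.14, 3.14, 3.14].

## Interface

Orientations are given as [roll, pitch, yaw] about the fixed x, y, z axes, in that order (R = Rz(yaw) Ry(pitch) Rx(roll)).
In Python, from cell import bot gives the robot as it stands.
- The arm moves only by the tool move_arm, never from a script. Its argument "plan" is a list of rows, each a list of 7 numbers: the turn, a rotation vector about the tool's x, y, z in rad, then the shift along the tool's x, y, z in mm, then the closure, from 0 (fully open) to 1 (shut). A call has 1 to 12 rows; each row shifts and turns the commanded pose from where the row before left it, along the tool's axes as they then stand; what a row does not reach is not made up. A row lasts 1/10 s, in which the tool goes at most 50 mm and 8.59 degrees, less where a joint would pass 70% of its speed; a pose out of reach is approached as far as the arm can. A call with a gripper value outside its range is refused whole. The fingers move at their own pace and stop on an object; the grip force is fixed at half the most. Time passes only in rows, so rows that do not move let the fingers close. It gives the time, the measured TCP pose, the force and the opening at its end, in the units of the state.
- bot.sense(): the state, without advancing time (a new reading comes with each control period).
- bot.camera(name): name is "scene" or "top" or "wrist"; returns the picture (420x560x3 uint8, blue, green, red); there is no depth.
- bot.camera_info(name): a dict with "fx", "fy", "cx", "cy" (pixels), "rvec" (rotation vector, rad) and "tvec" (3), from world to camera coordinates, as OpenCV has them; the wrist camera has in their place "hand_eye" (4x4, takes a point from camera to tool coordinates, whose origin is the TCP and whose axes are the tool frame's). Camera axes: x right, y down, z forward; pixel columns grow to the right and rows downward; lengths in m; the calibration is good to about 2 mm. A picture is of the moment at which its call begins: read the wrist's pose just before it. camera_info takes no time and is no camera call.
- bot.sign_off(): hands the job in, once; it reports no verdict.
The state is a dict: "time": time; "qpos": joint angles; "dq": joint speeds; "effort": joint torques, N m; "eef_pos": TCP position; "eef_rot": TCP orientation; "wrist_force": force on the tool from outside, world axes, zero at the start; "wrist_torque": the same for the moment, N m; "opening": finger opening in m.
Only numpy, scipy, OpenCV 4.12 (cv2) and the standard library are available. Lean on these libraries where they do the work, as an engineer would, in place of code of your own. Each camera call takes 0.05 s, during which the arm holds its last target.

## Working session

There is one attempt and no reset: what is moved stays moved. The work goes in short steps, Python scripts to look and compute and a tool call to move; the robot and the scene stay as the last step left them, time stands still between calls to the robot, and variables do not carry over. Pictures are saved under pics/ and viewed, and the job is handed in when it is done.

Besides the shell and the picture viewer there is one more tool, called after ">>>" as name(argument=value, ...) on one line, values as JSON. move_arm: Moves the arm, as the interface text tells. Its arguments: {"type":"object","properties":{"plan":{"type":"array"}},"required":["plan"]}

```bash
mkdir -p pics; ls; python3 - <<'E'
from cell import bot
import cv2
print(bot.sense())
for n in("scene","top"):
    cv2.imwrite(f"pics/{n}0.png",bot.camera(n)); print(bot.camera_info(n))
print(bot.camera_info("wrist"))
E
```

```text
pics
{'time': 0.0, 'qpos': array([-1.30938303e+00,  3.53606565e-01,  1.63414491e+00,  5.68746952e-06,
        1.15518282e+00, -2.39100251e-03]), 'dq': array([ 0.00082646,  0.00086866,  0.00050996,  0.00242925,  0.00137142,
       -0.00171009]), 'effort': array([ 1.41943994e-03, -5.93839002e+01, -3.34223557e+01,  6.99871033e-02,
        2.34801730e-02, -1.18828348e-04]), 'eef_pos': array([ 0.16285668, -0.60291859,  0.23088504]), 'eef_rot': array([-1.57706334,  1.56945468,  1.82833132]), 'wrist_force': array([ 0.01796813, -0.0642443 ,  0.18915353]), 'wrist_torque': array([-0.00308319, -0.01426856,  0.00165011]), 'opening': 0.09202201202142538}
{'fx': 522.8900158621942, 'fy': 522.8900158621942, 'cx': 277.5387504360153, 'cy': 216.04519644433447, 'rvec': array([ 1.73615211,  1.62694461, -0.79565598]), 'tvec': array([-0.01589542, -0.25236991,  1.62309506])}
{'fx': 546.9764658675089, 'fy': 546.9764658675089, 'cx': 288.84425047460275, 'cy': 209.24478501611696, 'rvec': array([ 2.19251057, -2.18143145,  0.07461559]), 'tvec': array([-0.02082151,  0.53071999,  1.37594458])}
{'fx': 340.87912317636295, 'fy': 340.87912317636295, 'cx': 273.1801794876382, 'cy': 212.89446812865995, 'hand_eye': array([[-2.22715913e-04, -2.79508010e-01,  9.60143334e-01,
        -1.52906201e-01],
       [ 9.99999966e-01,  6.48352143e-05,  2.50835328e-04,
         7.82059732e-04],
       [-1.32361582e-04,  9.60143358e-01,  2.79507986e-01,
        -7.96610825e-02],
       [ 0.00000000e+00,  0.00000000e+00,  0.00000000e+00,
         1.00000000e+00]])}
```

View pics/scene0.png

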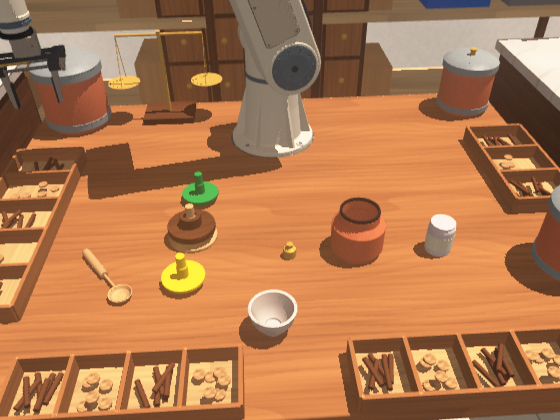

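View pics/top0.png

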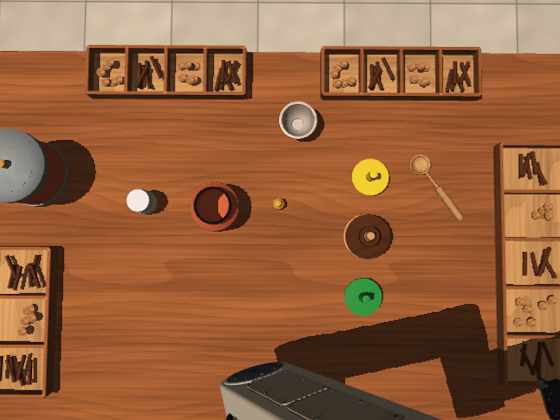

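```bash
cat > h.py <<'E'
import numpy as np, cv2
from scipy.spatial.transform import Rotation as Ro
from cell import bot
def ray(name,uv,st=None):
    i=bot.camera_info(name)
    d=np.array([(uv[0]-i["cx"])/i["fx"],(uv[1]-i["cy"])/i["fy"],1.])
    if name=="wrist":
        R=Ro.from_euler("xyz",st["eef_rot"]).as_matrix(); H=i["hand_eye"]
        return R@H[:3,3]+st["eef_pos"], R@H[:3,:3]@d
    R=cv2.Rodrigues(i["rvec"])[0]
    return -R.T@i["tvec"], R.T@d
def plane(name,uv,z,st=None):
    o,d=ray(name,uv,st); return o+d*(z-o[2])/d[2]
E
python3 - <<'E'
import cv2,numpy as np
t=cv2.imread("pics/top0.png");s=cv2.imread("pics/scene0.png")
a=cv2.resize(t[130:330,320:440],None,fx=3,fy=3,interpolation=cv2.INTER_CUBIC)
b=cv2.resize(s[160:310,140:240],None,fx=4,fy=4,interpolation=cv2.INTER_CUBIC)
c=np.zeros((600,770,3),np.uint8);c[:,:360]=a;c[:,365:765]=b
cv2.imwrite("pics/crop1.png",c)
d=np.zeros((500,800,3),np.uint8)
d[:400,:400]=cv2.resize(t[165:245,175:255],None,fx=5,fy=5,interpolation=cv2.INTER_CUBIC)
d[:400,400:]=cv2.resize(s[190:270,320:400],None,fx=5,fy=5,interpolation=cv2.INTER_CUBIC)
cv2.imwrite("pics/crop2.png",d)
E
```

```text
(no output)
```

View pics/crop1.png

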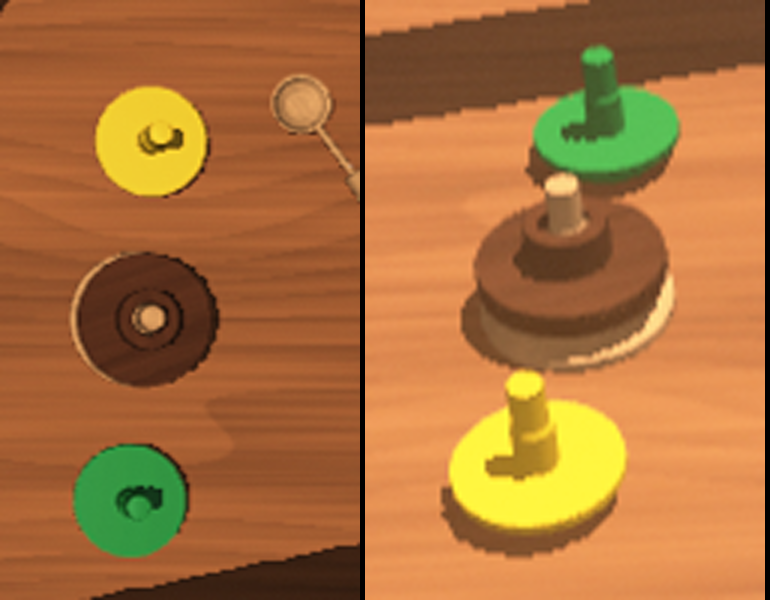

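View pics/crop2.png

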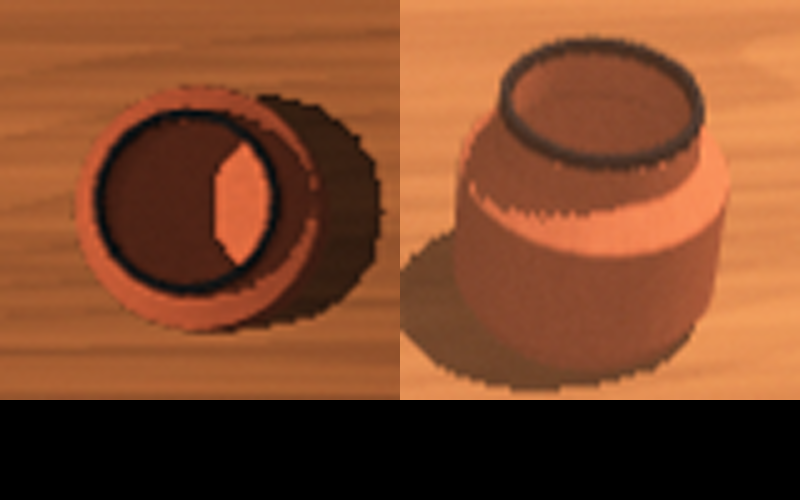

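```bash
python3 - <<'E'
from h import *
print("knob",plane("top",(370.3,235.7),.093),plane("scene",(189,205.4),.093))
print("jar",plane("top",(212.,205.),.116),plane("scene",(360,210.2),.116))
print("disc",plane("top",(369-.3+0,236.3),.041))
for n,uv,z in(("tin",(138,201),.08),("weight",(279,203),.036),("mortar",(298,120),.06),("green",(366,298),.08),("yellow",(373,175),.08)): print(n,plane("top",uv,z)[:2])
st=bot.sense();print(Ro.from_euler("xyz",st["eef_rot"]).as_matrix().round(3))
cv2.imwrite("pics/w0.png",bot.camera("wrist"))
E
```

```text
knob [ 0.46298401 -0.21421609  0.093     ] [ 0.46662167 -0.21266823  0.093     ]
jar [0.53331166 0.16405591 0.116     ] [0.54238875 0.16468307 0.116     ]
disc [ 0.46252515 -0.21796594  0.041     ]
tin [0.54487502 0.34960567]
weight [0.54522832 0.00673183]
mortar [ 0.75165095 -0.03988269]
green [ 0.31328465 -0.20503914]
yellow [ 0.61158907 -0.2235084 ]
[[-0.     0.261 -0.965]
 [ 0.001 -0.965 -0.261]
 [-1.    -0.001  0.   ]]
```

View pics/w0.png

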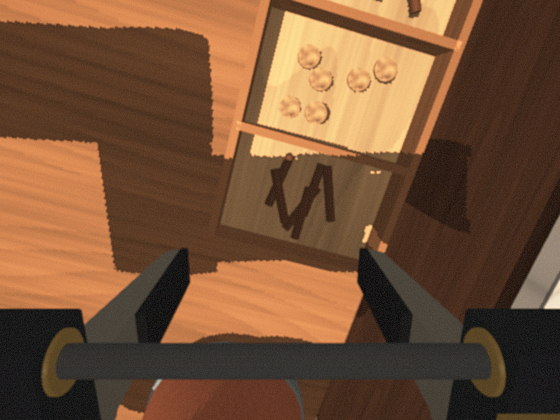

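>>> move_arm(plan=[[0.132,0,0,0,0,0,0],[0.132,0,0,0,0,0,0],[0,0,0,0,-39,-30,0],[0,0,0,0,-39,-30,0],[0,0,0,0,-39,-30,0],[0,0,0,0,-39,-30,0],[0,0,0,0,-39,-30,0],[0,0,0,0,-39,-30,0],[0,0,0,0,-39,-30,0],[0,0,0,0,-39,-30,0],[0,0,0,0,-39,-30,0],[0,0,0,0,-38,-30,0]])

```text
time: 1.35
eef_pos: [0.4639, -0.2126, 0.2316]
eef_rot: [2.487, 1.571, -0.654]
wrist_force: [0.3, -0.9, -0.1]
opening: 0.0919
```

```bash
python3 - <<'E'
from h import *
st=bot.sense();print(st["time"],st["eef_pos"],Ro.from_euler("xyz",st["eef_rot"]).as_matrix().round(3),st["qpos"])
cv2.imwrite("pics/w1.png",bot.camera("wrist"))
E
```

```text
1.35 [ 0.46386507 -0.21256195  0.23163989] [[ 0. -0. -1.]
 [-0. -1.  0.]
 [-1.  0. -0.]] [-4.32604573e-01  1.73950720e-01  1.87524738e+00 -3.53681579e-05
  1.09225530e+00  1.13835413e+00]
```

View pics/w1.png

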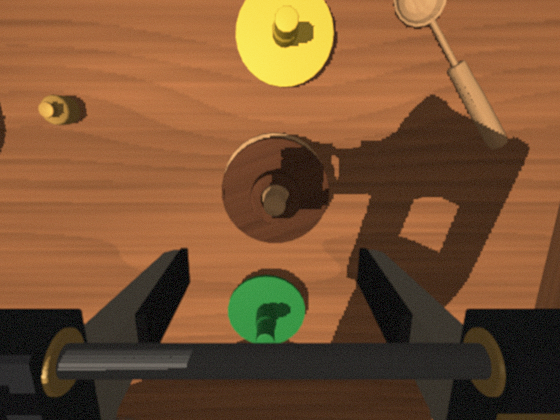

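```bash
python3 - <<'E'
import cv2
w=cv2.imread("pics/w1.png")
c=cv2.resize(w[130:250,210:345],None,fx=5,fy=5,interpolation=cv2.INTER_CUBIC)
c=cv2.convertScaleAbs(c,alpha=1.8)
cv2.imwrite("pics/crop3.png",c)
E
```

```text
(no output)
```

View pics/crop3.png

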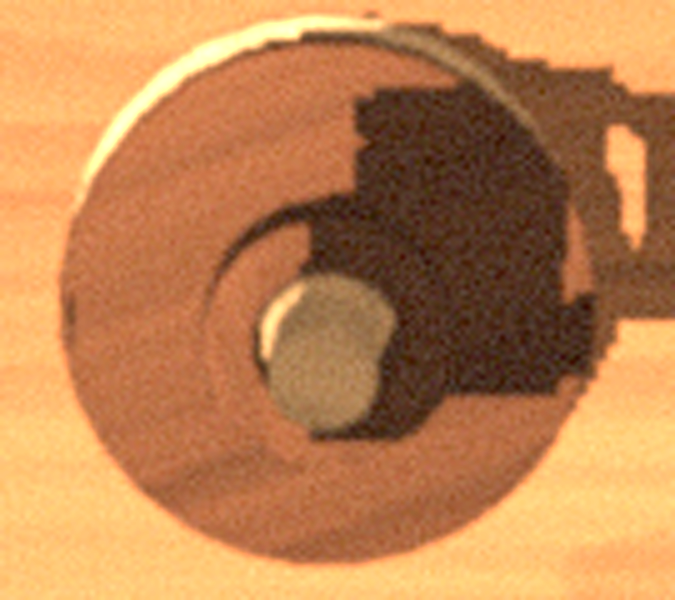

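```bash
python3 - <<'E'
from h import *
st=bot.sense()
print(plane("wrist",(274.4,204.8),.093,st),plane("wrist",(275.8,189.6),.041,st))
E
```

```text
[ 0.47054077 -0.2093292   0.093     ] [ 0.47306848 -0.21081838  0.041     ]
```

```bash
python3 - <<'E'
from h import *
st=bot.sense()
print(st["eef_pos"],st["eef_rot"],st["dq"],st["time"],Ro.from_euler("xyz",st["eef_rot"]).as_matrix())
o,d=ray("wrist",(274.4,204.8),st);print(o,d)
for n in("top","scene"):print(ray(n,(280,210)))
w=bot.camera("wrist");cv2.imwrite("pics/w2.png",w)
c=cv2.resize(w[130:250,210:345],None,fx=5,fy=5,interpolation=cv2.INTER_CUBIC)
cv2.imwrite("pics/crop4.png",cv2.convertScaleAbs(c,alpha=1.8))
st=bot.sense();print(st["eef_pos"],st["time"])
E
```

```text
[ 0.46774675 -0.20793975  0.23177639] [-2.40921514  1.56707425  0.73378933] [-0.09670889 -0.01085471  0.02016273 -0.02403177  0.00176677 -0.16658688] 1.4 [[ 0.00276416  0.00141525 -0.99999518]
 [ 0.00249263 -0.9999959  -0.00140836]
 [-0.99999307 -0.00248872 -0.00276768]]
[ 0.54717035 -0.20883066  0.38489966] [-0.25398933 -0.00165243 -0.96750368]
(array([ 0.43619004, -0.01798982,  1.40880635]), array([ 0.06642444,  0.01605967, -0.99779418]))
(array([ 1.42410404, -0.05717158,  0.81672511]), array([-0.78687015,  0.04297015, -0.61574731]))
[ 0.46587026 -0.21039306  0.23162646] 1.45
```

View pics/crop4.png

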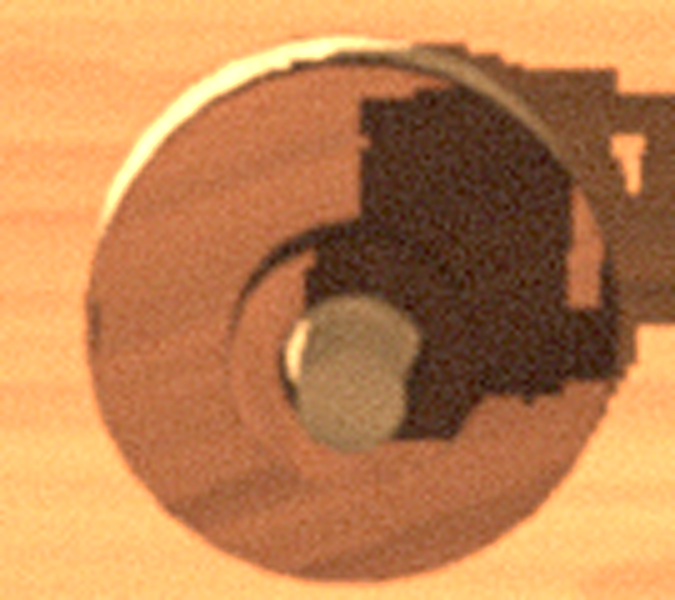

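>>> move_arm(plan=[[0,0,0,20,0,0,0],[0,0,0,20,0,0,0],[0,0,0,10,0,0,0],[0,0,0,0,0,0,0],[0,0,0,0,0,0,0],[0,0,0,0,0,0,0]])

```text
time: 2.05
eef_pos: [0.4635, -0.2149, 0.1825]
eef_rot: [2.687, 1.569, -0.456]
wrist_force: [-0.8, 0.1, 0.8]
opening: 0.0915
```

```bash
python3 - <<'E'
from h import *
st=bot.sense()
import json;json.dump({k:list(map(float,st[k])) for k in("eef_pos","eef_rot")},open("st3.json","w"))
w=bot.camera("wrist");cv2.imwrite("pics/w3.png",w)
print(st["eef_pos"],bot.sense()["eef_pos"],Ro.from_euler("xyz",st["eef_rot"]).as_matrix().round(4))
c=cv2.resize(w[110:260,200:350],None,fx=4,fy=4,interpolation=cv2.INTER_CUBIC)
cv2.imwrite("pics/crop5.png",cv2.convertScaleAbs(c,alpha=1.8))
E
```

```text
[ 0.4634615  -0.21494856  0.18245514] [ 0.46348561 -0.21488841  0.18244962] [[ 1.2e-03 -6.0e-04 -1.0e+00]
 [-6.0e-04 -1.0e+00  6.0e-04]
 [-1.0e+00  6.0e-04 -1.2e-03]]
```

View pics/crop5.png

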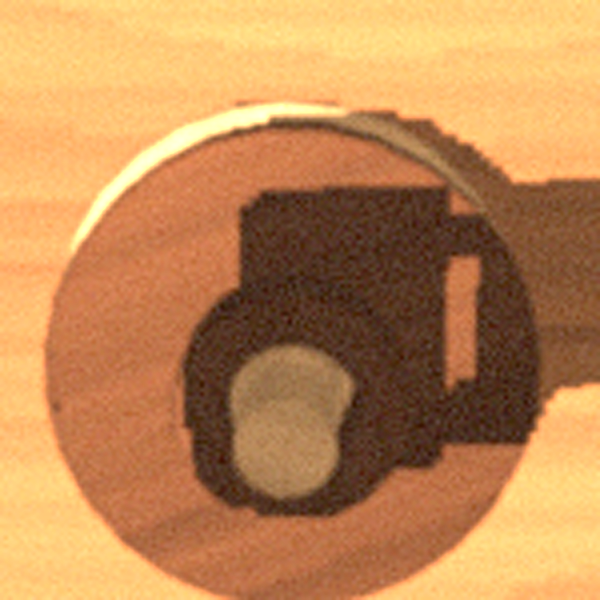

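```bash
python3 - <<'E'
from h import *
import json
st={k:np.array(v) for k,v in json.load(open("st3.json")).items()}
print(plane("wrist",(270.9,220.9),.093,st), plane("wrist",(200+293/4-.4,110+362/4-.4),.041,st))
E
```

```text
[ 0.46665461 -0.21395414  0.093     ] [ 0.46965011 -0.21539656  0.041     ]
```

>>> move_arm(plan=[[0,0,0,20,-1,-2,0],[0,0,0,25,0,0,0],[0,0,0,15,0,0,0],[0,0,0,10,0,0,0],[0,0,0,0,0,0,0],[0,0,0,0,0,0,0],[0,0,0,0,0,0,0]])

```text
time: 2.8
eef_pos: [0.4657, -0.2138, 0.1125]
eef_rot: [2.714, 1.569, -0.428]
wrist_force: [0.1, 0.5, 0.5]
opening: 0.0917
```

```bash
python3 - <<'E'
from h import *
st=bot.sense()
import json;json.dump({k:list(map(float,st[k])) for k in("eef_pos","eef_rot")},open("st4.json","w"))
w=bot.camera("wrist")
print(st["eef_pos"],st["wrist_force"])
c=cv2.resize(w[150:350,170:370],None,fx=3,fy=3,interpolation=cv2.INTER_CUBIC)
cv2.imwrite("pics/crop6.png",cv2.convertScaleAbs(c,alpha=1.8))
E
```

```text
[ 0.46570722 -0.21375432  0.11252236] [0.10006669 0.52596327 0.45864283]
```

View pics/crop6.png

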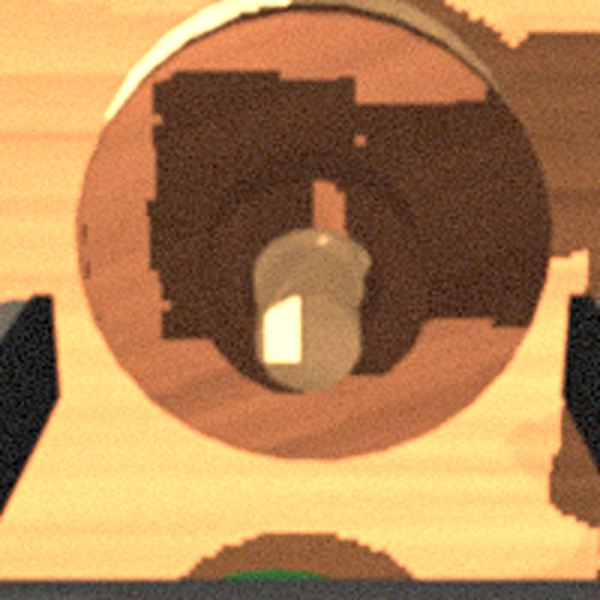

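```bash
python3 - <<'E'
from h import *
import json
st={k:np.array(v) for k,v in json.load(open("st4.json")).items()}
print(plane("wrist",(273.3,263.7),.093,st))
E
```

```text
[ 0.46625385 -0.21447958  0.093     ]
```

>>> move_arm(plan=[[0,0,0,10,0.5,-0.5,0],[0,0,0,10,0,0,0],[0,0,0,6,0,0,0],[0,0,0,0,0,0,0.3],[0,0,0,0,0,0,0.6],[0,0,0,0,0,0,0.8],[0,0,0,0,0,0,0.95],[0,0,0,0,0,0,0.95],[0,0,0,0,0,0,0.95],[0,0,0,0,0,0,0.95]])

```text
time: 3.85
eef_pos: [0.4656, -0.214, 0.0857]
eef_rot: [2.707, 1.571, -0.434]
wrist_force: [0.1, -0.3, 0.4]
opening: 0.0377
```

```bash
python3 - <<'E'
from h import *
st=bot.sense()
w=bot.camera("wrist")
print(st["eef_pos"],st["wrist_force"],st["wrist_torque"],st["opening"])
c=cv2.resize(w[150:350,170:370],None,fx=3,fy=3,interpolation=cv2.INTER_CUBIC)
cv2.imwrite("pics/crop7.png",cv2.convertScaleAbs(c,alpha=1.8))
E
```

```text
[ 0.46559943 -0.21397971  0.08569914] [ 0.08570146 -0.30381892  0.38853077] [ 0.06088708  0.01076639 -0.00554428] 0.03771802844271011
```

View pics/crop7.png

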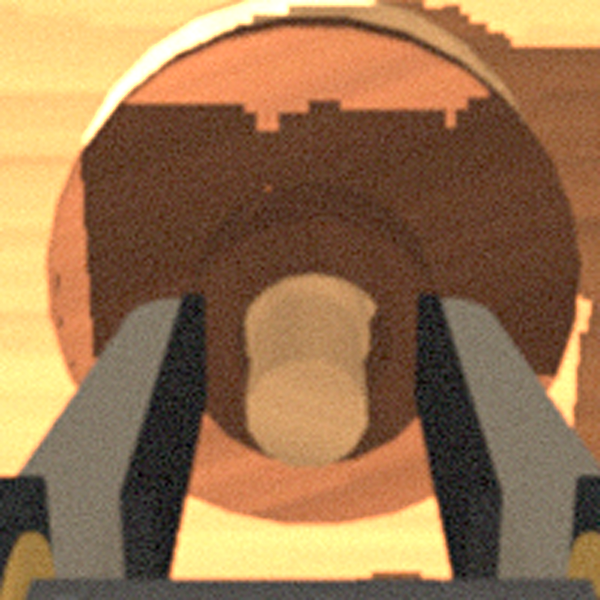

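Still closing, centred on the knob.

>>> move_arm(plan=[[0,0,0,0,0,0,0.95],[0,0,0,0,0,0,0.95],[0,0,0,0,0,0,1],[0,0,0,0,0,0,1],[0,0,0,0,0,0,1]])

```text
time: 4.4
eef_pos: [0.4655, -0.2139, 0.0856]
eef_rot: [-1.3, 1.571, 1.842]
wrist_force: [0.3, 1.4, 0.8]
opening: 0.0192
```

```bash
python3 - <<'E'
from h import *
st=bot.sense()
w=bot.camera("wrist")
print(st["eef_pos"],st["wrist_force"],st["wrist_torque"],st["opening"])
c=cv2.resize(w[150:350,170:370],None,fx=3,fy=3,interpolation=cv2.INTER_CUBIC)
cv2.imwrite("pics/crop8.png",cv2.convertScaleAbs(c,alpha=1.8))
E
```

```text
[ 0.46553999 -0.21389462  0.08559871] [0.25273693 1.35830732 0.80472765] [0.22814525 0.02069649 0.02096539] 0.01922436527863663
```

View pics/crop8.png

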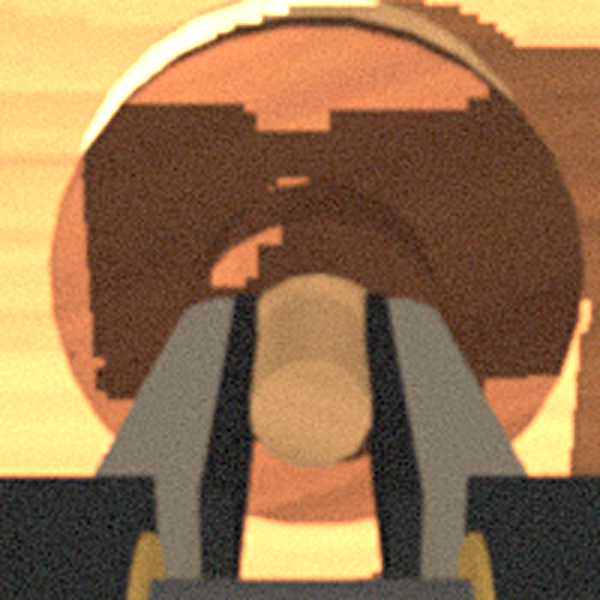

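>>> move_arm(plan=[[0,0,0,-5,0,0,1],[0,0,0,-10,0,0,1],[0,0,0,-15,0,0,1],[0,0,0,-20,0,0,1],[0,0,0,-20,0,0,1],[0,0,0,-20,0,0,1],[0,0,0,-20,0,0,1],[0,0,0,-15,0,0,1],[0,0,0,-10,0,0,1],[0,0,0,0,0,0,1],[0,0,0,0,0,0,1]])

```text
time: 5.55
eef_pos: [0.4652, -0.2138, 0.2203]
eef_rot: [-0.344, 1.571, 2.797]
wrist_force: [0.2, 0.3, -3.3]
opening: 0.0189
```

```bash
python3 - <<'E'
from h import *
st=bot.sense()
print(st["eef_pos"],st["wrist_force"],st["wrist_torque"],st["opening"])
s=bot.camera("scene");w=bot.camera("wrist")
cv2.imwrite("pics/s9.png",np.hstack([cv2.resize(s[60:360,100:400],(400,400)),cv2.resize(w[100:400,130:430],(400,400))]))
E
```

```text
[ 0.46524315 -0.21382041  0.22033927] [ 0.19098668  0.31205008 -3.32806072] [ 0.0286346   0.01972197 -0.00947219] 0.01887798794431181
```

View pics/s9.png

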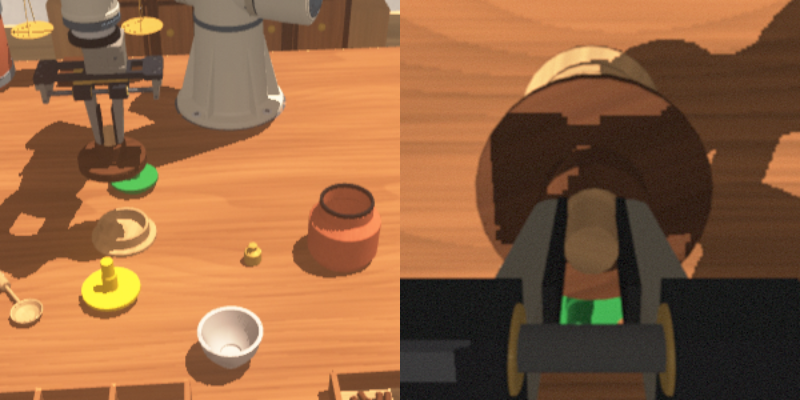

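```bash
python3 - <<'E'
from h import *
for n,(r0,r1,c0,c1) in(("top",(175,235,180,240)),("scene",(190,235,330,390))):
    im=cv2.imread(f"pics/{n}0.png")[r0:r1,c0:c1]
    im=cv2.resize(im,None,fx=4,fy=4,interpolation=cv2.INTER_LINEAR)
    m=(im.max(2)<62).astype(np.uint8)
    k,l,s,_=cv2.connectedComponentsWithStats(m)
    b=1+np.argmax(s[1:,4]); m=(l==b).astype(np.uint8)
    cs,h=cv2.findContours(m,cv2.RETR_CCOMP,cv2.CHAIN_APPROX_NONE)
    cs=sorted(cs,key=len)[-2:]
    for c in cs:
        e=cv2.fitEllipse(c); ctr=(np.array(e[0])+.5)/4-.5+[c0,r0]
        print(n,ctr,np.array(e[1])/4,e[2],plane(n,ctr,.116),plane(n,ctr,.113))
    cv2.imwrite(f"pics/m_{n}.png",np.hstack([m*255,im.max(2)]))
E
```

```text
top [212.79686356 204.95205879] [32.00442505 33.01812363] 61.83435821533203 [0.53343521 0.16216904 0.116     ] [0.53366087 0.16258711 0.113     ]
top [212.72084045 204.9043026 ] [36.99481964 37.65727997] 95.11422729492188 [0.53354779 0.16235086 0.116     ] [0.53377372 0.16276935 0.113     ]Traceback (most recent call last):
  File "<stdin>", line 7, in <module>
    return _wrapfunc(a, 'argmax', axis=axis, out=out, **kwds)
    return bound(*args, **kwds)
ValueError: attempt to get argmax of an empty sequence
```

View pics/m_top.png

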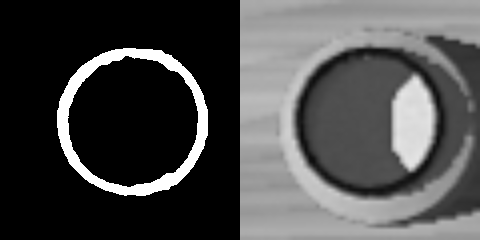

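```bash
python3 - <<'E'
from h import *
n,(r0,r1,c0,c1)="scene",(190,240,330,390)
im=cv2.imread(f"pics/{n}0.png")[r0:r1,c0:c1]
im=cv2.resize(im,None,fx=4,fy=4,interpolation=cv2.INTER_LINEAR)
m=(im[...,2]<85).astype(np.uint8)
k,l,s,_=cv2.connectedComponentsWithStats(m)
b=1+np.argmax(s[1:,4]); m=(l==b).astype(np.uint8)
cs,h=cv2.findContours(m,cv2.RETR_CCOMP,cv2.CHAIN_APPROX_NONE)
for c in sorted(cs,key=len)[-2:]:
    e=cv2.fitEllipse(c); ctr=(np.array(e[0])+.5)/4-.5+[c0,r0]
    print(len(c),ctr,np.array(e[1])/4,e[2],plane(n,ctr,.116),plane(n,ctr,.113))
cv2.imwrite(f"pics/m_{n}.png",np.hstack([m*255,im[...,2]]))
E
```

```text
363 [360.07229042 209.52530861] [25.63938522 39.99462509] 94.1261978149414 [0.54004789 0.16526987 0.116     ] [0.536263  0.1662222 0.113    ]
```

View pics/m_scene.png

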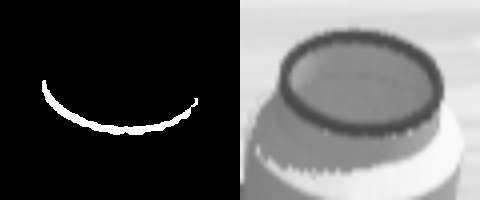

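>>> move_arm(plan=[[0,0,0,0,-12,-3,1],[0,0,0,0,-25,-7,1],[0,0,0,0,-35,-9,1],[0,0,0,0,-40,-11,1],[0,0,0,0,-40,-11,1],[0,0,0,0,-40,-11,1],[0,0,0,0,-35,-9,1],[0,0,0,0,-25,-7,1],[0,0,0,0,-14,-4,1],[0,0,0,0,0,0,1],[0,0,0,0,0,0,1],[0,0,0,0,0,0,1]])

```text
time: 6.85
eef_pos: [0.5372, 0.0511, 0.2204]
eef_rot: [0.523, 1.57, -2.619]
wrist_force: [0.4, 0.9, -3.4]
opening: 0.0192
```

```bash
python3 - <<'E'
from h import *
st=bot.sense()
import json;json.dump({k:list(map(float,st[k])) for k in("eef_pos","eef_rot")},open("st5.json","w"))
w=bot.camera("wrist");cv2.imwrite("pics/w10.png",w)
print(st["eef_pos"],st["wrist_force"],st["wrist_torque"],st["opening"],np.abs(st["dq"]).max())
E
```

```text
[0.5371542  0.05112294 0.22037672] [ 0.39091923  0.88382581 -3.38241165] [ 0.06781179 -0.0044756   0.02369207] 0.01920756376415755 0.004755110781185387
```

View pics/w10.png

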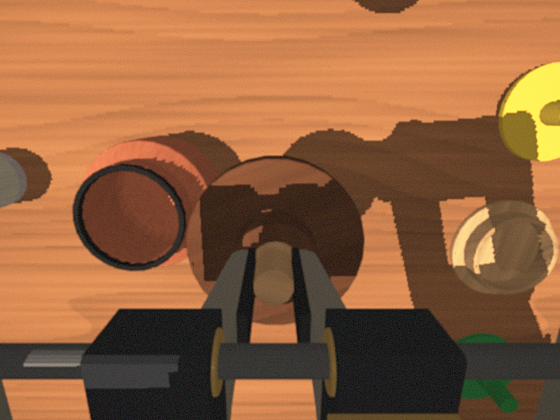

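```bash
python3 - <<'E'
from h import *
import json
st={k:np.array(v) for k,v in json.load(open("st5.json")).items()}
r0,r1,c0,c1=150,285,60,200
im=cv2.resize(cv2.imread("pics/w10.png")[r0:r1,c0:c1],None,fx=4,fy=4,interpolation=cv2.INTER_LINEAR)
m=(im.max(2)<50).astype(np.uint8)
m=cv2.morphologyEx(m,cv2.MORPH_CLOSE,np.ones((7,7)))
k,l,s,_=cv2.connectedComponentsWithStats(m)
b=1+np.argmax(s[1:,4]); m=(l==b).astype(np.uint8)
cs,h=cv2.findContours(m,cv2.RETR_CCOMP,cv2.CHAIN_APPROX_NONE)
for c in sorted(cs,key=len)[-2:]:
    e=cv2.fitEllipse(c); ctr=(np.array(e[0])+.5)/4-.5+[c0,r0]
    print(len(c),ctr,np.array(e[1])/4,e[2],plane("wrist",ctr,.116,st),plane("wrist",ctr,.113,st))
cv2.imwrite("pics/m_w.png",np.hstack([m*255,im.max(2)])[::1,::1])
# knob pixel check
print(plane("wrist",(275,285),.228,st))
E
```

```text
1188 [130.77764893 216.55102539] [ 89.68552399 103.65654755] 125.55054473876953 [0.53915512 0.16269325 0.116     ] [0.53824599 0.16400192 0.113     ]
1273 [129.48265076 216.70490265] [101.45726013 113.04460144] 116.26636505126953 [0.53902938 0.16372905 0.116     ] [0.53811879 0.16504981 0.113     ]
[0.53919815 0.04962005 0.228     ]
```

```bash
python3 - <<'E'
import cv2
im=cv2.imread("pics/m_w.png");cv2.imwrite("pics/m_w2.png",cv2.resize(im,(700,338)))
im=cv2.imread("pics/w10.png")[150:330,180:370]
cv2.imwrite("pics/crop10.png",cv2.convertScaleAbs(cv2.resize(im,None,fx=3,fy=3,interpolation=cv2.INTER_CUBIC),alpha=1.8))
E
```

```text
(no output)
```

View pics/m_w2.png

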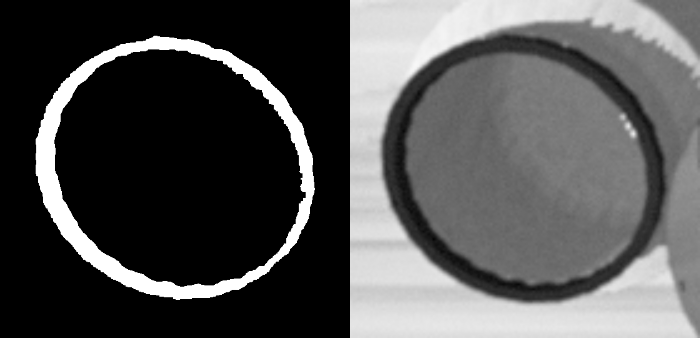

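View pics/crop10.png

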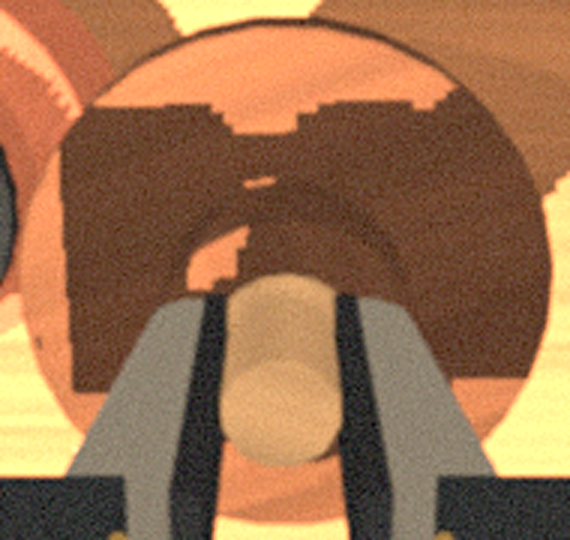

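>>> move_arm(plan=[[0,0,0,0,-10,0,1],[0,0,0,0,-20,0,1],[0,0,0,0,-26,0,1],[0,0,0,0,-26,0,1],[0,0,0,0,-20,0,1],[0,0,0,0,-11,0,1],[0,0,0,10,0,0,1],[0,0,0,10,0,0,1],[0,0,0,0,0,0,1],[0,0,0,0,0,0,1],[0,0,0,0,0,0,1]])

```text
time: 8.0
eef_pos: [0.5378, 0.1645, 0.2007]
eef_rot: [2.454, 1.571, -0.689]
wrist_force: [0.9, -0.1, -3.1]
opening: 0.0193
```

```bash
python3 - <<'E'
from h import *
st=bot.sense()
print(st["eef_pos"],st["wrist_force"],st["wrist_torque"],st["opening"],np.abs(st["dq"]).max())
s=bot.camera("scene");t=bot.camera("top")
cv2.imwrite("pics/s11.png",np.hstack([cv2.resize(s[150:290,290:430],(400,400)),cv2.resize(t[140:280,140:280],(400,400))]))
E
```

```text
[0.53781302 0.16447583 0.20065765] [ 0.85833902 -0.0721535  -3.1280103 ] [ 0.04536561 -0.00612365  0.00718318] 0.01928604403904017 0.0050393499862866975
```

View pics/s11.png

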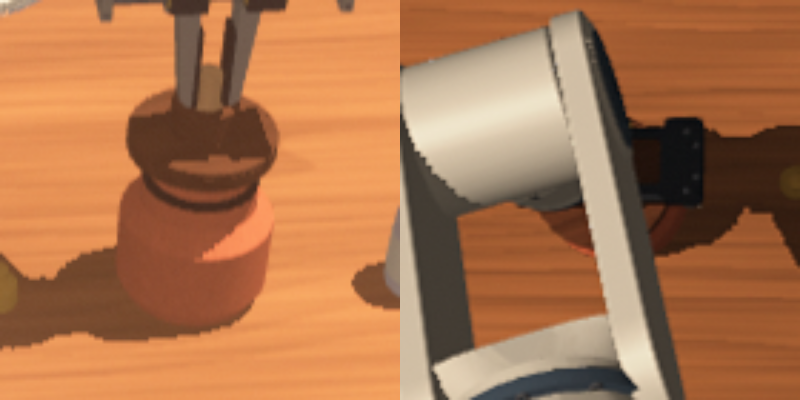

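>>> move_arm(plan=[[0,0,0,5,0,0,1],[0,0,0,5,0,0,1],[0,0,0,4,0,0,1],[0,0,0,4,0,0,1],[0,0,0,0,0,0,1],[0,0,0,0,0,0,1]])

```text
time: 8.7
eef_pos: [0.5376, 0.1651, 0.1825]
eef_rot: [0.346, 1.571, -2.796]
wrist_force: [-0.2, 0.4, -3.8]
opening: 0.0189
```

>>> move_arm(plan=[[0,0,0,4,0,0,1],[0,0,0,4,0,0,1],[0,0,0,0,0,0,1],[0,0,0,0,0,0,1]])

```text
time: 9.1
eef_pos: [0.5375, 0.165, 0.1744]
eef_rot: [0.251, 1.57, -2.891]
wrist_force: [-0.1, -0.1, -3.4]
opening: 0.0191
```

>>> move_arm(plan=[[0,0,0,2,0,0,1],[0,0,0,1.5,0,0,1],[0,0,0,0,0,0,1],[0,0,0,0,0,0,1]])

```text
time: 9.5
eef_pos: [0.5378, 0.1651, 0.1713]
eef_rot: [-2.871, 1.57, 0.271]
wrist_force: [0.7, 0.2, -1.4]
opening: 0.0192
```

Resting on the seal ring now (force −1.4). Pressing.

>>> move_arm(plan=[[0,0,0,1,0,0,1],[0,0,0,1,0,0,1],[0,0,0,1,0,0,1],[0,0,0,1,0,0,1],[0,0,0,0,0,0,1]])

```text
time: 10.0
eef_pos: [0.5379, 0.1651, 0.1676]
eef_rot: [-2.88, 1.57, 0.262]
wrist_force: [-0.7, -1.3, 4.2]
opening: 0.0194
```

>>> move_arm(plan=[[0,0,0,1,0,0,1],[0,0,0,1,0,0,1],[0,0,0,1,0,0,1],[0,0,0,1,0,0,1],[0,0,0,0,0,0,1]])

```text
time: 10.5
eef_pos: [0.538, 0.1651, 0.1654]
eef_rot: [-2.909, 1.57, 0.233]
wrist_force: [-7.9, -2.7, 23.2]
opening: 0.0195
```

>>> move_arm(plan=[[0,0,0,1,0,0,1],[0,0,0,0,0,0,1],[0,0,0,0,0,0,1]])

```text
time: 10.8
eef_pos: [0.5381, 0.1651, 0.1653]
eef_rot: [-2.9, 1.569, 0.242]
wrist_force: [-9.6, -4.5, 31.0]
opening: 0.0192
```

```bash
python3 - <<'E'
from h import *
st=bot.sense()
print(st["eef_pos"],st["wrist_force"],st["wrist_torque"],st["opening"],np.abs(st["dq"]).max())
s=bot.camera("scene");w=bot.camera("wrist");cv2.imwrite("pics/w12.png",w)
cv2.imwrite("pics/s12.png",np.hstack([cv2.resize(s[170:290,300:420],(400,400),interpolation=cv2.INTER_CUBIC),cv2.resize(w[130:330,170:370],(400,400))]))
E
```

```text
[0.53808925 0.16512966 0.16530471] [-9.55545302 -4.46601543 30.98965923] [-0.66974598  1.98878862 -0.02739538] 0.01920316635479569 0.002056782203085991
```

View pics/s12.png

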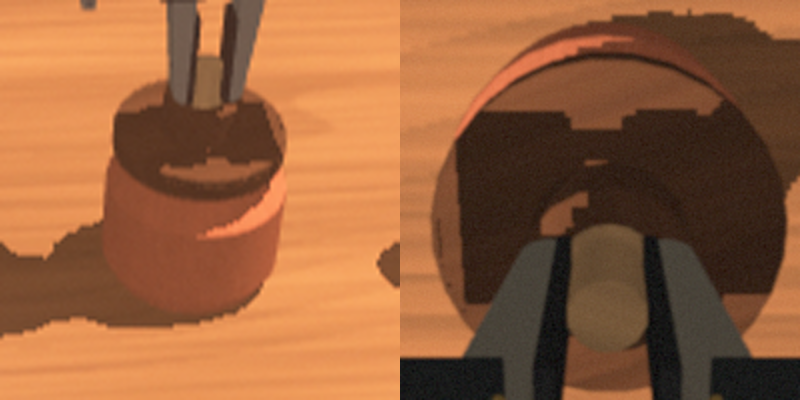

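>>> move_arm(plan=[[0,0,0,-2.5,0,0,1],[0,0,0,0,0,0,1],[0,0,0,0,0,0,0.9],[0,0,0,0,0,0,0.7],[0,0,0,0,0,0,0.5],[0,0,0,0,0,0,0.3],[0,0,0,0,0,0,0.2],[0,0,0,0,0,0,0.2],[0,0,0,0,0,0,0.2],[0,0,0,0,0,0,0.2]])

```text
time: 11.9
eef_pos: [0.5375, 0.165, 0.1644]
eef_rot: [0.199, 1.571, -2.943]
wrist_force: [-0.4, 0.6, -1.1]
opening: 0.0722
```

```bash
python3 - <<'E'
from h import *
st=bot.sense()
print(st["eef_pos"],st["wrist_force"],st["wrist_torque"],st["opening"],np.abs(st["dq"]).max())
import json;json.dump({k:list(map(float,st[k])) for k in("eef_pos","eef_rot")},open("st6.json","w"))
w=bot.camera("wrist");cv2.imwrite("pics/w13.png",w)
cv2.imwrite("pics/crop13.png",cv2.convertScaleAbs(cv2.resize(w[130:330,170:370],(600,600)),alpha=1.8))
E
```

```text
[0.53754573 0.16502091 0.16444756] [-0.42902185  0.61189506 -1.08286519] [0.05516208 0.04859536 0.01940992] 0.0722287796105238 0.0013341679724386802
```

View pics/crop13.png

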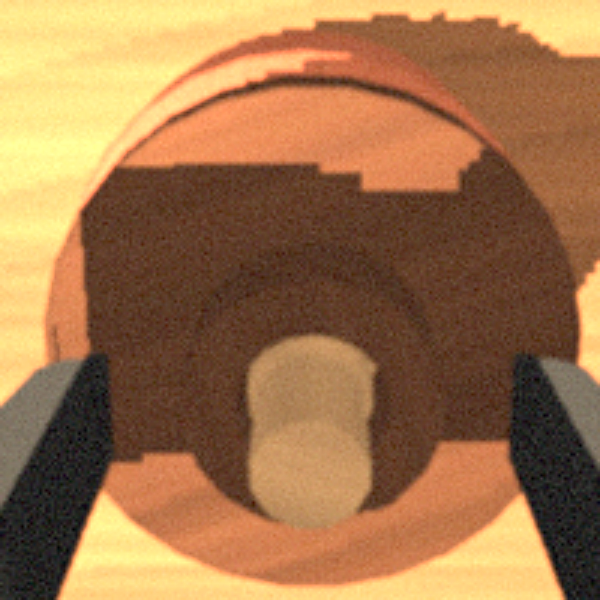

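```bash
python3 - <<'E'
from h import *
import json
st={k:np.array(v) for k,v in json.load(open("st6.json")).items()}
print(plane("wrist",(273,285.4),.173,st)-st["eef_pos"],plane("wrist",(273,170),.1208,st)-st["eef_pos"])
# disc bbox centre  cols 45..580 , rows 80..583
print(plane("wrist",(170+312/3-.3,130+332/3-.3),.121,st)-st["eef_pos"])
E
```

```text
[ 0.00233034 -0.0005592   0.00855244] [ 0.04850859 -0.00054996 -0.04364756]
[ 0.00510712 -0.00097092 -0.04344756]
```

>>> move_arm(plan=[[0,0,0,5,0,-1,0.2],[0,0,0,6,0,0,0.2],[0,0,0,5,0,0,0.2],[0,0,0,4,0,0,0.2],[0,0,0,3,0,0,0.2],[0,0,0,0,0,0,0.2],[0,0,0,0,0,0,0.2]])

```text
time: 12.65
eef_pos: [0.5387, 0.165, 0.1416]
eef_rot: [-0.308, 1.571, 2.833]
wrist_force: [-0.5, 0.4, 0.2]
opening: 0.0734
```

```bash
python3 - <<'E'
from h import *
st=bot.sense()
print(st["eef_pos"],st["wrist_force"],st["opening"])
w=bot.camera("wrist")
cv2.imwrite("pics/crop14.png",cv2.convertScaleAbs(cv2.resize(w[150:350,170:370],(600,600)),alpha=1.8))
E
```

```text
[0.53865205 0.16503168 0.14155961] [-0.50403392  0.41216634  0.22903773] 0.07335953626740684
```

View pics/crop14.png

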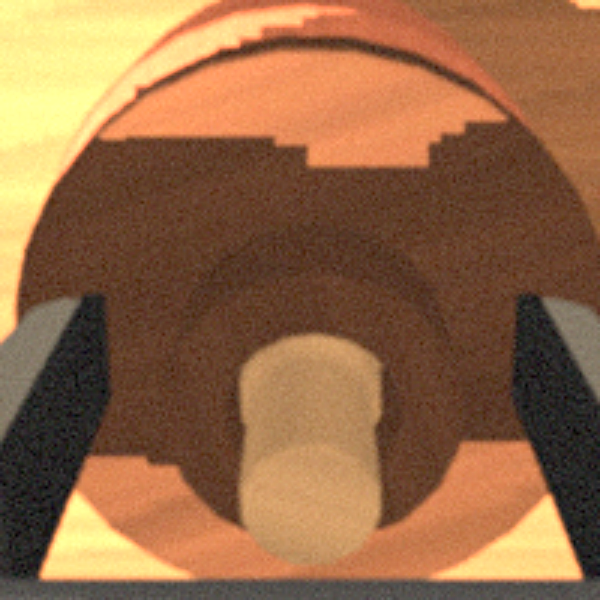

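>>> move_arm(plan=[[0,0,0,0,0,0,0.35],[0,0,0,0,0,0,0.5],[0,0,0,0,0,0,0.6],[0,0,0,0,0,0,0.7],[0,0,0,0,0,0,0.8],[0,0,0,0,0,0,0.9],[0,0,0,0,0,0,0.9],[0,0,0,0,0,0,0.9]])

```text
time: 13.5
eef_pos: [0.5387, 0.165, 0.1417]
eef_rot: [3.141, 1.571, -0.001]
wrist_force: [-0.0, -0.3, 2.9]
opening: 0.0485
```

```bash
python3 - <<'E'
from h import *
st=bot.sense()
print(st["eef_pos"],st["wrist_force"],st["wrist_torque"],st["opening"])
w=bot.camera("wrist")
cv2.imwrite("pics/crop15.png",cv2.convertScaleAbs(cv2.resize(w[150:350,170:370],(600,600)),alpha=1.8))
E
```

```text
[0.53869188 0.16502871 0.14170469] [-0.01401993 -0.31141991  2.87116814] [-0.0509764   0.06164829  0.04779659] 0.04848783209446347
```

View pics/crop15.png

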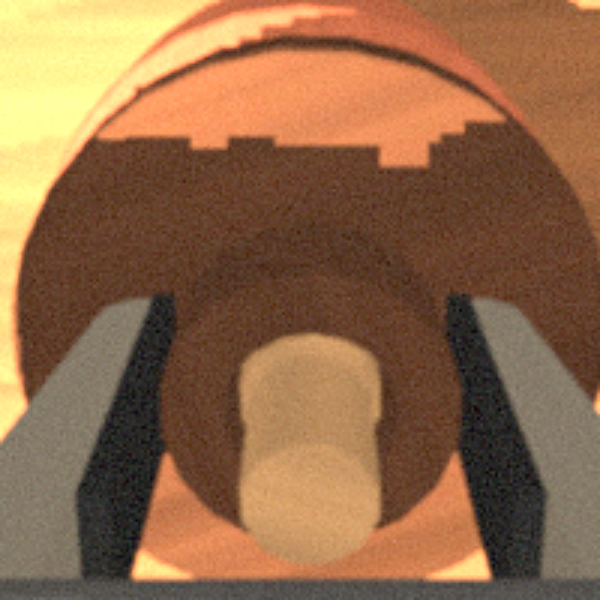

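>>> move_arm(plan=[[0,0,0,-2,0,0,0.9],[0,0,0,-2,0,0,0.9],[0,0,0,0,0,0,0.9],[0,0,0,0,0,0,0.9]])

```text
time: 13.95
eef_pos: [0.5385, 0.165, 0.1455]
eef_rot: [0.13, 1.571, -3.012]
wrist_force: [0.5, -0.3, -1.6]
opening: 0.0482
```

```bash
python3 - <<'E'
from h import *
st=bot.sense()
print(st["eef_pos"],st["wrist_force"],st["wrist_torque"],st["opening"])
w=bot.camera("wrist")
cv2.imwrite("pics/crop16.png",cv2.convertScaleAbs(cv2.resize(w[150:350,170:370],(600,600)),alpha=1.8))
E
```

```text
[0.53854949 0.16503723 0.14550405] [ 0.48113324 -0.26961085 -1.5540644 ] [0.04283344 0.01667483 0.03915303] 0.048245014589888925
```

View pics/crop16.png

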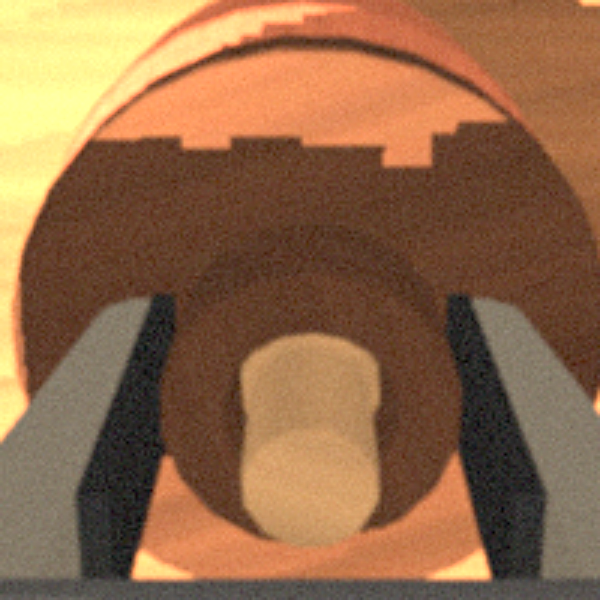

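The knob is sinking relative to the collar, so only the outer lid is rising, with about 1.6 N on the wrist. I'll keep lifting.

>>> move_arm(plan=[[0,0,0,-4,0,0,0.9],[0,0,0,-6,0,0,0.9],[0,0,0,-8,0,0,0.9],[0,0,0,-10,0,0,0.9],[0,0,0,-12,0,0,0.9],[0,0,0,-14,0,0,0.9],[0,0,0,-14,0,0,0.9],[0,0,0,-12,0,0,0.9],[0,0,0,-10,0,0,0.9],[0,0,0,-5,0,0,0.9],[0,0,0,0,0,0,0.9],[0,0,0,0,0,0,0.9]])

```text
time: 15.2
eef_pos: [0.5383, 0.165, 0.2402]
eef_rot: [0.247, 1.57, -2.894]
wrist_force: [-0.2, -0.2, -1.7]
opening: 0.0486
```

```bash
python3 - <<'E'
from h import *
st=bot.sense()
print(st["eef_pos"],st["wrist_force"],st["wrist_torque"],st["opening"])
w=bot.camera("wrist");s=bot.camera("scene");t=bot.camera("top")
cv2.imwrite("pics/s17.png",s);cv2.imwrite("pics/t17.png",t)
cv2.imwrite("pics/c17.png",np.hstack([cv2.resize(s[130:290,280:440],(400,400),interpolation=cv2.INTER_CUBIC),cv2.resize(w[120:360,150:390],(400,400))]))
E
```

```text
[0.53833883 0.16498946 0.24019635] [-0.16244216 -0.24081802 -1.68690699] [-0.01951098 -0.00164299  0.05361071] 0.04859654878825618
```

View pics/c17.png

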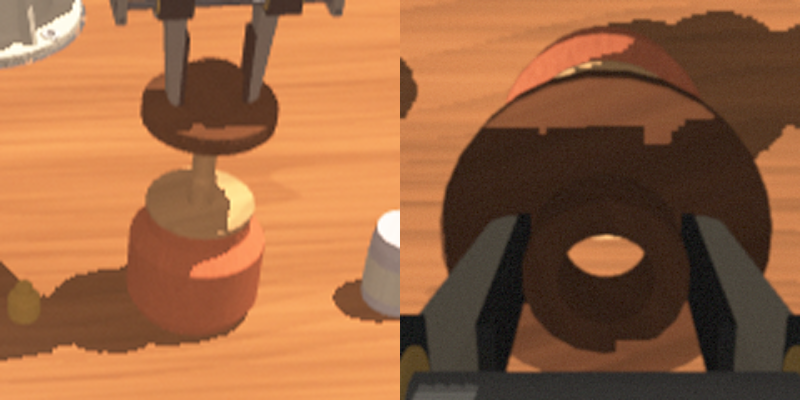

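View pics/s17.png

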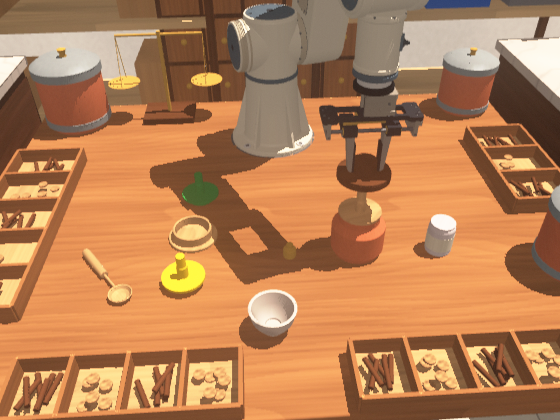

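```bash
python3 - <<'E'
from h import *
st=bot.sense();print(st["eef_pos"],np.abs(st["dq"]).max(),st["opening"],st["wrist_force"])
print(bot.sign_off())
E
```

```text
[0.53827877 0.16491883 0.23991482] 0.0026815449556494755 0.04854893198973392 [-0.49169554  0.47324791 -2.30258008]
the job is handed in; nothing more can be done
None
```

I moved both lids to the jar by the inner knob, pressed them home, and lifted off the outer lid alone. I then handed the job in at about 15 s with the outer lid held over the jar. `sign_off` gives no verdict, so these are my own last checks:

- **Pressing home:** The lids met the seal ring at TCP height 0.171 m and stopped firmly at 0.165 m with about 31 N. That is 6 mm of travel, matching a fully pressed ring. The seal can't be read directly, but no black ring showed under the flange afterwards.
- **Outer lid:** It rose 98 mm, putting its lower edge about 30 mm above the knob. It looks level and the arm was still. The finger opening was 48.5 mm, for a collar listed at 50 mm. The wrist carried only about 2 N, the weight of the outer lid alone.
- **Inner lid:** It sits upright in the jar in the last scene picture, with nothing touching it.
- **Bystanders:** The mortar, weight, tin, spoon and the green and yellow look-alikes show no visible movement.

The three cameras disagreed on the jar and knob positions by a few millimetres. One early wrist reading was off because the arm was still settling. I used a compromise position; the plug entered without resistance. While pressing there was a side force of about 10 N, and it went away when I let go.

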